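# Bring the stone round and hold the sprung arm over it

### The job

On the small setting fixture, turn the click-stop table by its bar knob until the seat that carries the rough stone has clicked in nearest the pivot of the swing arm. Only then take the arm by its upright handle, swing it against its spring all the way to its stop, so that its eye stands over the stone, and keep holding it there: finish while still holding the arm, do not let go. Leave the bottle, the wooden ring clamp and the round tablet beside the fixture where they are.

Things in the scene. Friction and masses are not known exactly. Their poses are not given: they have to be found in the camera images.
- fixture: fixed steel base plate, 170 (its x) x 260 (its y) x 12 mm, turned up to 0.4 rad about z. Origin on the worktop, plate centre at x +10, y +5 mm. In its frame: table axis x 0, y +60; arm pivot x 0, y -85; click-stop roller block x +83, y +60 (30 mm high); end stop of the arm, a round post 58 mm high, x +14.5, y -40
- index_table (a joint): angle (rad) of the round scalloped table (102 mm across, top 34 mm above the worktop, ten seats), growing counterclockwise from above. A sprung roller clicks into notches 0.628 rad apart. 0 = stone nearest the arm's pivot (wanted). At the start it settles at about -0.63 or -1.26: turn it counterclockwise, 1 or 2 clicks, about 0.17 N m; near a notch it centres itself
- knob_top (a point): middle of the top of the table's black bar knob, on the table's axis, 99 mm above the worktop. The bar is 12 mm thick, 36 mm long, 36 mm high (63 to 99 mm above the worktop), on a stem 17 mm across. The axes turn with the table: long along this point's y, thin along its x, the stone on the -y side; at joint value 0 they are the fixture's axes
- stone_seat (a point): point under the rough tan stone (20 x 27 x 12 mm, fixed to its seat), on the table's top, 37 mm from the table's axis; with the table at 0 it is at x 0, y +23 mm of the fixture
- swing_arm (a joint): angle (rad) of the sprung steel arm about its upright pivot. 0 = at rest, pointing from the pivot along fixture yaw + 2.671 rad; grows clockwise from above; 1.10 = at its stop, pointing along the fixture's +y. The arm is 16 mm wide, 51 to 59 mm above the worktop, its eye (35 mm across) 108 mm from the pivot. A spring pulls it back to 0: about 3 N at the handle at rest, 7 N at the stop
- lever_pivot (a point): on the pivot axis of the arm, 59 mm above the worktop; axes of the fixture
- swing_handle_post: upright round brass handle on the arm, 14 mm in diameter (20 mm flange at the foot), 70 mm from the pivot axis; origin on the arm's top face, 59 mm above the worktop; it rises 55 mm, to 114 mm above the worktop
- handle_top (a point): centre of the top of that handle, 114 mm above the worktop
- lever_eye (a point): centre of the eye at the arm's end, 55 mm above the worktop
- borax_cone: loose pale round tablet, 43 mm across, 15 mm high, lying at the table's end (+y) of the fixture; origin under its centre; to be left alone
- ring_clamp: loose wooden ring clamp, 114 x 25 x 22 mm, lying beyond the fixture (+x side); origin under its centre; to be left alone
- brown_bottle: loose brown bottle with black cap, 41 mm across, 98 mm high, standing at the arm's end (-y) of the fixture; origin under its centre; to be left alone

How it is judged:
By the outcome, as a careful person would: the job done as asked, in the order asked, and still so for the second after the job is handed in, while the arm keeps its last pose, push and grip.
It also fails if it takes over 42 s, if anything falls off the work surface, if the arm or the gripper's body presses on something with over 40 N, if the wrist force passes 120 N, or if a joint passes its speed limit or range.

### The arm

A 6-joint arm with a two-finger parallel gripper is mounted at the origin on a cart in front of the work surface, level with it; the furniture and walls round the work are solid. World frame = base frame: x ahead of the robot, y to its left, z up, the work surface at z = 0. Lengths are in mm, angles in rad, forces in N, time in s.
With the tool pointing down it reaches from about 350 to 975 mm from the base axis. Payload 7.1 kg.
Tool frame: the origin (TCP) lies between the finger pads; the fingertips stand 19 mm ahead of it and the grasp point (between the pads) is the TCP (ctrl.tcp_to_tips is the distance from the TCP to the fingertips, in mm); z points along the fingers, y is the line along which they close (so a half turn about z gives the same grasp; the last joint's range is limited). The gripper opens to 88 mm and grips with 3 to 60 N. Pads are 20 mm wide; open, the fingers measure 115 mm over their backs; the gripper's body (75 mm by 178 mm) begins 61 mm behind the grasp point.
Start: joints at [1.227, 0.423, 1.63, -0, 1.089, -0.019], TCP at [199.418, 592.315, 241.675] pointing down, gripper open.
Joint ranges: [-3, 3], [-0.9, 2.11], [0.09, 2.58], [-1.31, 4.45], [0.11, 2.69], [-2.54, 2.54]. Speed limits (rad/s): [2.39, 2.39, 3.01, 3.14, 3.14, 3.14].

### API

Orientations are given as a rotation vector (axis times angle).
In Python, from workcell import status, optics, ctrl gives the robot as it stands. The module is installed in compiled form; this text tells all that it offers.
- The arm moves only by the shell command python3 -m inch 'ROWS'. ROWS is JSON, a list that holds one entry, the list of rows, each a list of 7 numbers: the shift along the tool's x, y, z in mm, then the turn, a rotation vector about the tool's x, y, z in rad, then the opening in per cent of the stroke, from 0 (shut) to 100 (fully open). A call has 1 to 20 rows; each row is the pose to reach, as a shift and turn from the pose commanded when the call began, along the tool's axes at that moment; what a row does not reach only later rows make up. A row lasts 1/10 s, in which the tool goes at most 50 mm and 8.59 degrees, less where a joint would pass 70% of its speed; a pose out of reach is approached as far as the arm can. A call with a gripper value outside its range is refused whole. The fingers move at their own pace and stop on an object; the grip force is fixed at half the most. Time passes only in rows, so rows that repeat a pose let the fingers close. It gives the time, the measured TCP pose, the force, the opening and the grip force at its end, in the units of the state.
- status.get_obs(): the state, without advancing time (a new reading comes with each control period).
- optics.get_image(name): name is "side" or "top"; returns a dict with "frame" (400x640x3 uint8, red, green, blue), "fx", "fy", "cx", "cy" (pixels), "rvec" (rotation vector, rad) and "tvec" (3), from world to camera coordinates, as OpenCV has them. Camera axes: x right, y down, z forward; pixel columns grow to the right and rows downward; lengths in mm; the calibration is good to about 2 mm. A picture is of the moment at which its call begins. There is no depth.
- ctrl.close_job(): hands the job in; it is judged then, once.
The state is a dict: "t": time; "qpos": joint angles; "qvel": joint speeds; "joint_torque": joint torques, N m; "ee_pos": TCP position; "orientation": TCP orientation; "ft_force": force on the tool from outside, world axes, zero at the start; "moment": the same for the moment, N m; "width": finger opening in mm; "grasp_force": force on a finger pad.
Only numpy, scipy, OpenCV 4.12 (cv2) and the standard library are available. Lean on these libraries where they do the work, as an engineer would, in place of code of your own. Each camera call takes 0.05 s, during which the arm holds its last target. There are 200 camera calls.

## Working session

There is one attempt and no reset: what is moved stays moved. The work goes in short steps, Python scripts to look and compute and a shell command to move; the robot and the scene stay as the last step left them, time stands still between calls to the robot, and variables do not carry over. Pictures are saved under pics/ and viewed, at most 10 in all, crops included, and the job is handed in when it is done.

```bash
mkdir -p pics; python3 - <<'E'
from workcell import status, optics, ctrl
import cv2,json
for n in("top","side"):
    d=optics.get_image(n); cv2.imwrite(f"pics/{n}0.png",d["frame"][:,:,::-1])
    print(n,d["fx"],d["fy"],d["cx"],d["cy"],d["rvec"],d["tvec"])
o=status.get_obs();print(o);print(ctrl.tcp_to_tips)
E
```

```text
top 379.80817518473344 379.80817518473344 318.7646049657905 199.93934566161866 [ 2.1520032  -2.21226812  0.0912859 ] [-17.60990194 608.3359354  947.80226812]
side 450.57260441042126 450.57260441042126 326.6275318717769 203.40799342501242 [ 0.8081809  -2.80847784  0.67458278] [485.7385142  337.40836148 827.60881542]
{'t': 0.1, 'qpos': array([ 1.22698166e+00,  4.23731212e-01,  1.63056892e+00, -3.83507267e-05,
        1.08855803e+00, -1.90170047e-02]), 'qvel': array([ 0.00126503, -0.00205482, -0.00056292,  0.00070431, -0.00215974,
        0.00042353]), 'joint_torque': array([ 1.04774041e-03, -5.45609951e+01, -2.74324393e+01,  6.45945640e-02,
        1.88739836e-02, -3.47449122e-05]), 'ee_pos': array([199.29494323, 591.90963977, 241.01767956]), 'orientation': array([-5.07892136e-01, -3.10006798e+00,  1.96473642e-03]), 'ft_force': array([ 0.58120323, -0.6710861 , -0.27535843]), 'moment': array([-0.01614507, -0.03516899, -0.03807287]), 'grasp_force': 0.0, 'width': 87.89491157694661}
19.0
```

View pics/top0.png

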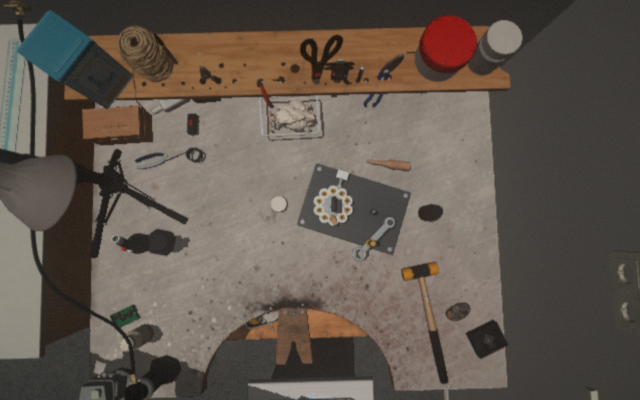

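View pics/side0.png

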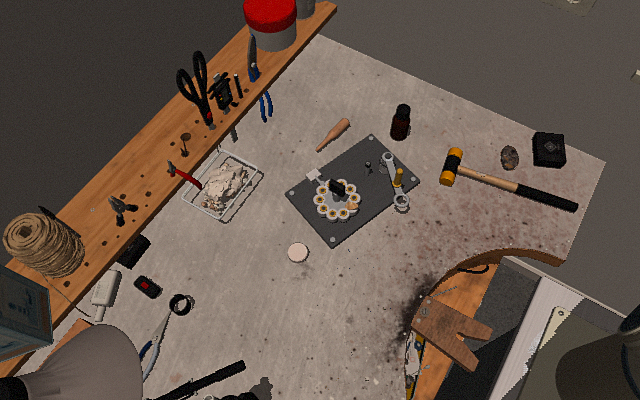

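The top view shows the table at about (333,205), the arm pivot near (390,223), the handle near (373,243) and the eye near (361,254). The side view shows the knob near (337,187) and the handle near (398,178). I'll zoom in on both.

```bash
cat > h.py <<'E'
import numpy as np,cv2
from workcell import optics,status
def cam(n):
    d=optics.get_image(n);R=cv2.Rodrigues(np.array(d["rvec"]))[0]
    return d,R,np.array(d["tvec"])
def ray(c,u,v,z):
    d,R,t=c;k=np.array([(u-d["cx"])/d["fx"],(v-d["cy"])/d["fy"],1])
    o=-R.T@t;r=R.T@k;return o+r*(z-o[2])/r[2]
def proj(c,P):
    d,R,t=c;p=R@np.asarray(P,float)+t;return d["fx"]*p[0]/p[2]+d["cx"],d["fy"]*p[1]/p[2]+d["cy"]
def tri(ps):
    A=np.zeros((3,3));b=np.zeros(3)
    for c,u,v in ps:
        d,R,t=c;k=R.T@np.array([(u-d["cx"])/d["fx"],(v-d["cy"])/d["fy"],1]);k/=np.linalg.norm(k)
        M=np.eye(3)-np.outer(k,k);A+=M;b+=M@(-R.T@t)
    return np.linalg.solve(A,b)
E
python3 - <<'E'
from h import *
a=cam("top");b=cam("side")
A=cv2.resize(a[0]["frame"][155:265,290:450],None,fx=5,fy=5,interpolation=cv2.INTER_CUBIC)
B=cv2.resize(b[0]["frame"][125:255,280:430],None,fx=4.5,fy=4.5,interpolation=cv2.INTER_CUBIC)
cv2.imwrite("pics/a1.png",A[:,:,::-1]);cv2.imwrite("pics/b1.png",B[:,:,::-1])
# plate via mask
f=a[0]["frame"].astype(int);print(f[220,350],f[185,325])
m=((f.max(2)<95)&(f.max(2)-f.min(2)<25)).astype(np.uint8)
m[:160]=0;m[260:]=0;m[:,:292]=0;m[:,412:]=0
m=cv2.morphologyEx(m,cv2.MORPH_CLOSE,np.ones((5,5)));
c=max(cv2.findContours(m,0,2)[0],key=cv2.contourArea)
q=cv2.boxPoints(cv2.minAreaRect(c));print(q)
P=np.array([ray(a,*p,12)[:2] for p in q]);print(P.round(1),P.mean(0),np.linalg.norm(np.diff(P,axis=0),axis=1))
E
```

```text
[76 74 73] [78 77 73]
[[292.74805 236.85413]
 [315.72125 162.9404 ]
 [411.4345  192.68912]
 [388.4613  266.60284]]
[[ 515.2   35.1]
 [ 705.8  -29.2]
 [ 620.9 -275.6]
 [ 432.7 -207.9]] [ 568.65289765 -119.4195167 ] [201.06878991 260.65305558 199.96612145]
```

View pics/a1.png

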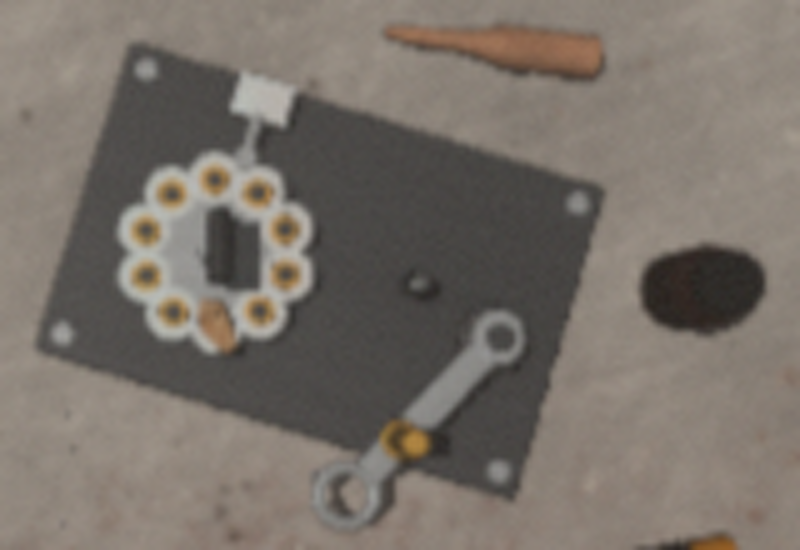

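View pics/b1.png

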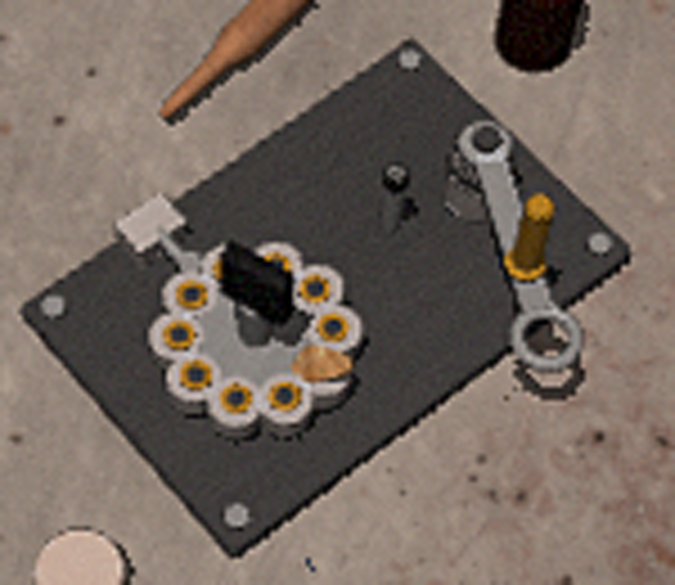

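Top crop: the plate corners are at (130,43), (605,188), (515,500) and (37,348), the pivot is at (497,336) and the stone at (217,325). Side crop: the pivot is at (486,142), the handle top at (540,207) and the stone at (322,363). The stone sits about 2 clicks clockwise.

```bash
python3 - <<'E'
from h import *
a=cam("top");b=cam("side")
T=lambda x,y:(a,290+(x+.5)/5-.5,155+(y+.5)/5-.5)
S=lambda x,y:(b,280+(x+.5)/4.5-.5,125+(y+.5)/4.5-.5)
loc=np.array([[95,135],[95,-125],[-75,-125],[-75,135]],float)
W=[]
for p,q in zip([(130,43),(605,188),(515,500),(37,348)],[(22,310),(410,38),(632,255),(235,556)]):
    p=ray(*T(*p),12);q2=ray(*S(*q),12);W.append((p+q2)[:2]/2);print(p.round(1),q2.round(1))
W=np.array(W);l=loc-loc.mean(0);w=W-W.mean(0)
yaw=np.arctan2((l[:,0]*w[:,1]-l[:,1]*w[:,0]).sum(),(l*w).sum());R=np.array([[np.cos(yaw),-np.sin(yaw)],[np.sin(yaw),np.cos(yaw)]])
o=W.mean(0)-R@loc.mean(0);print("yaw",yaw,"o",o,"res",(w-l@R.T).round(1).tolist())
print("table",o+R@[0,60],"pivot",o+R@[0,-85])
for n,p,q in[("pivot",(497,336),(486,142)),("handle",(414,443),(540,207)),("eye",(348,494),(546,337)),("stone",(217,325),(322,363)),("knobtop",(221,245),(250,275))]:
    P=tri([T(*p),S(*q)]);print(n,P.round(1),"fix",(R.T@(P[:2]-o)).round(1))
t=o+R@[0,60]
P=tri([T(217,325),S(322,363)])[:2]-t;print("stone ang",np.arctan2(P[1],P[0])-(yaw-np.pi/2))
h=o+R@[0,-85]+70*np.array([np.cos(yaw+2.671),np.sin(yaw+2.671)]);print("handle model",h)
h=o+R@[0,-85]+70*np.array([np.cos(yaw+1.571),np.sin(yaw+1.571)]);print("handle end",h)
ob=status.get_obs();Rt=cv2.Rodrigues(ob["orientation"])[0];print(Rt.round(3))
E
```

```text
[705.1 -28.9  12. ] [704.7 -30.1  12. ]
[ 622.2 -273.5   12. ] [ 623.1 -274.9   12. ]
[ 462.9 -219.8   12. ] [ 462.5 -217.8   12. ]
[547.4  23.4  12. ] [545.8  24.7  12. ]
yaw -0.32892519801254044 o [ 573.13453791 -126.11287227] res [[-1.7, -0.4], [-0.0, 0.9], [0.9, 1.4], [0.9, -1.8]]
table [592.5160999  -69.32946753] pivot [ 545.67732508 -206.556029  ]
pivot [ 545.6 -204.3   65.6] fix [ -0.8 -82.9]
handle [ 496.9 -154.5  116.7] fix [-63.  -51.5]
eye [ 471.1 -129.4   57.7] fix [-95.5 -36.1]
stone [555.7 -68.5  44.7] fix [-35.1  48.9]
knobtop [594.  -68.8  92.3] fix [ 1.2 61. ]
stone ang 5.0183028322347
handle model [ 496.88365005 -156.36462259]
handle end [ 568.27565414 -140.30411941]
[[-0.948  0.319 -0.   ]
 [ 0.319  0.948 -0.   ]
 [ 0.    -0.    -1.   ]]
```

Geometry is consistent: yaw is -0.329, the table axis is at (593,-69) and the table is at -1.26, so 2 clicks. I'm moving above the knob with the fingers set across the bar.

```bash
python3 -m inch '[[[-584,-501,80,0,0,2.84,100],[-584,-501,80,0,0,2.84,100],[-584,-501,80,0,0,2.84,100],[-584,-501,80,0,0,2.84,100],[-584,-501,80,0,0,2.84,100],[-584,-501,80,0,0,2.84,100],[-584,-501,80,0,0,2.84,100],[-584,-501,80,0,0,2.84,100],[-584,-501,80,0,0,2.84,100],[-584,-501,80,0,0,2.84,100],[-584,-501,80,0,0,2.84,100],[-584,-501,80,0,0,2.84,100],[-584,-501,80,0,0,2.84,100],[-584,-501,80,0,0,2.84,100],[-584,-501,80,0,0,2.84,100],[-584,-501,80,0,0,2.84,100],[-584,-501,80,0,0,2.84,100],[-584,-501,80,0,0,2.84,100],[-584,-501,80,0,0,2.84,100],[-584,-501,80,0,0,2.84,100]]]'
python3 - <<'E'
from h import *
o=status.get_obs();print(o["t"],o["qpos"].round(3),o["ee_pos"].round(1));print(cv2.Rodrigues(o["orientation"])[0].round(3))
b=cam("side");cv2.imwrite("pics/b2.png",cv2.resize(b[0]["frame"][80:255,250:450],None,fx=3,fy=3)[:,:,::-1])
E
```

```text
t: 2.3
ee_pos: [593.0, -69.0, 161.6]
orientation: [-3.141, 0.039, 0.0]
ft_force: [0.4, 0.4, 0.3]
width: 87.8
grasp_force: 0.0
2.3 [-0.136  0.483  1.748  0.     0.91   1.46 ] [593.  -69.  161.6]
[[ 1.    -0.025 -0.   ]
 [-0.025 -1.     0.   ]
 [-0.    -0.    -1.   ]]
```

View pics/b2.png

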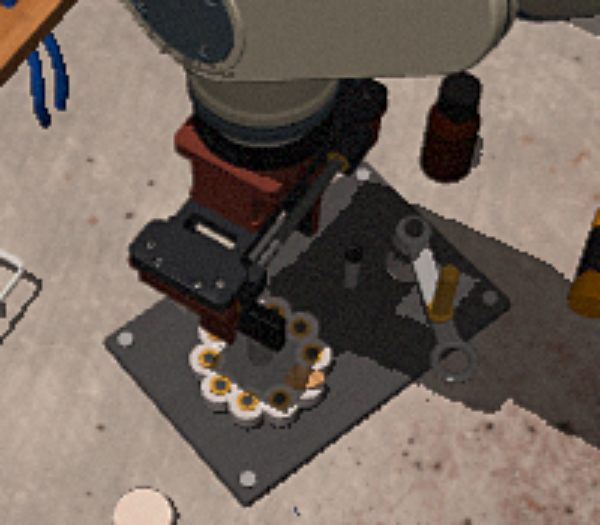

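The gripper stands over the knob near (265,325) with its fingers on either side of the bar, and nothing has moved. Going down and closing.

```bash
python3 -m inch '[[[0,0,40,0,0,0,100],[0,0,76,0,0,0,100],[0,0,76,0,0,0,100],[0,0,76,0,0,0,0],[0,0,76,0,0,0,0],[0,0,76,0,0,0,0],[0,0,76,0,0,0,0],[0,0,76,0,0,0,0],[0,0,76,0,0,0,0],[0,0,76,0,0,0,0]]]'
```

```text
t: 3.35
ee_pos: [593.0, -68.9, 85.9]
orientation: [3.141, -0.036, 0.0]
ft_force: [0.6, -0.3, 0.4]
width: 35.4
grasp_force: 0.0
```

```bash
python3 -m inch '[[[0,0,0,0,0,0,0],[0,0,0,0,0,0,0],[0,0,0,0,0,0,0],[0,0,0,0,0,0,0],[0,0,0,0,0,0,0],[0,0,0,0,0,0,0]]]'
```

```text
t: 3.95
ee_pos: [592.9, -69.5, 85.6]
orientation: [3.141, -0.036, -0.0]
ft_force: [0.0, -5.6, -0.1]
width: 11.9
grasp_force: 30.0
```

```bash
python3 -m inch '[[[0,0,0,0,0,-0.09,0],[0,0,0,0,0,-0.18,0],[0,0,0,0,0,-0.27,0],[0,0,0,0,0,-0.36,0],[0,0,0,0,0,-0.45,0],[0,0,0,0,0,-0.54,0],[0,0,0,0,0,-0.63,0],[0,0,0,0,0,-0.72,0],[0,0,0,0,0,-0.81,0],[0,0,0,0,0,-0.9,0],[0,0,0,0,0,-0.99,0],[0,0,0,0,0,-1.08,0],[0,0,0,0,0,-1.17,0],[0,0,0,0,0,-1.27,0],[0,0,0,0,0,-1.27,0],[0,0,0,0,0,-1.27,0],[0,0,0,0,0,-1.27,0]]]'
python3 - <<'E'
from h import *
o=status.get_obs();print(o["t"],o["qpos"].round(3),o["ee_pos"].round(1),o["moment"]);R=cv2.Rodrigues(o["orientation"])[0];print(np.arctan2(R[1,1],R[0,1]))
E
```

```text
t: 5.65
ee_pos: [592.8, -69.3, 85.6]
orientation: [2.553, 1.83, -0.001]
ft_force: [-1.3, -5.7, 0.2]
width: 11.9
grasp_force: 30.0
5.65 [-1.360e-01  5.950e-01  1.778e+00 -1.000e-03  7.690e-01  1.920e-01] [592.8 -69.3  85.6] [-0.96028284  0.30721085 -0.12823918]
-0.32712933153500656
```

```bash
python3 -m inch '[[[0,0,0,0,0,0,60],[0,0,0,0,0,0,60],[0,0,0,0,0,0,60],[0,0,0,0,0,0,60],[0,0,0,0,0,0,60],[0,0,-40,0,0,0,60],[0,0,-80,0,0,0,60],[0,0,-80,0,0,0,60]]]'
python3 - <<'E'
from h import *
b=cam("side");cv2.imwrite("pics/b3.png",cv2.resize(b[0]["frame"][80:255,250:450],None,fx=3,fy=3)[:,:,::-1])
E
```

```text
t: 6.45
ee_pos: [596.3, -69.2, 170.8]
orientation: [2.546, 1.83, 0.01]
ft_force: [0.2, 0.3, 0.4]
width: 52.6
grasp_force: 0.0
```

View pics/b3.png

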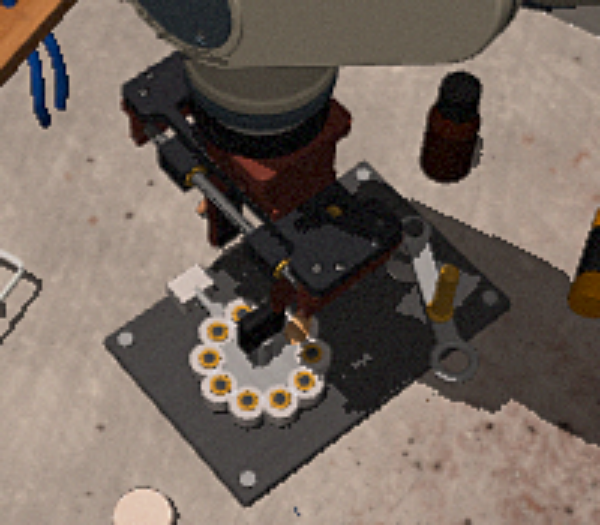

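The stone is now at crop (300,325), on the side towards the pivot. I'm moving over the handle, then checking the table angle with an unobstructed view.

```bash
python3 -m inch '[[[-40,-22,0,0,0,-0.14,60],[-80,-44,0,0,0,-0.28,60],[-113,-63,0,0,0,-0.42,60],[-113,-63,0,0,0,-0.56,60],[-113,-63,0,0,0,-0.70,60],[-113,-63,0,0,0,-0.84,60],[-113,-63,0,0,0,-0.98,60],[-113,-63,0,0,0,-1.1,60],[-113,-63,0,0,0,-1.1,60],[-113,-63,0,0,0,-1.1,60]]]'
python3 - <<'E'
from h import *
o=status.get_obs();R=cv2.Rodrigues(o["orientation"])[0];print(o["qpos"].round(3),np.arctan2(R[1,1],R[0,1]))
b=cam("side");a=cam("top")
B=cv2.resize(b[0]["frame"][100:250,290:430],None,fx=3,fy=3);A=cv2.resize(a[0]["frame"][160:260,290:410],None,fx=3,fy=3)
C=np.zeros((450,780,3),np.uint8);C[:,:420]=B;C[:300,420:]=A
cv2.imwrite("pics/c4.png",C[:,:,::-1])
yaw=-.329;t=np.array([593,-69])
for n,c in(("s",b),("t",a)):
    f=cv2.cvtColor(c[0]["frame"],cv2.COLOR_RGB2HSV);m=((f[...,0]<22)&(f[...,1]>70)&(f[...,2]>110)).astype(np.uint8)
    u,v=proj(c,[593,-69,40]);k=np.zeros_like(m);cv2.circle(k,(int(u),int(v)),32,1,-1)
    nn,l,s,ce=cv2.connectedComponentsWithStats(m*k)
    for i in range(1,nn):
        if s[i,4]>=15:
            P=ray(c,*ce[i],42)[:2]-t;print(n,s[i,4],ce[i].round(1),np.hypot(*P).round(1),(np.arctan2(P[1],P[0])-yaw+np.pi/2).round(3))
E
```

```text
t: 7.5
ee_pos: [496.8, -155.7, 164.9]
orientation: [-1.22, -2.893, 0.0]
ft_force: [1.1, -0.1, -0.7]
width: 53.0
grasp_force: 0.0
[-0.327  0.381  1.915  0.     0.847 -1.099] 0.7726859444851699
s 16 [329.4 183.3] 38.1 1.29
s 64 [350.1 187.8] 38.3 -0.016
s 30 [322. 190.] 35.9 1.92
s 27 [353.4 197.2] 36.7 -0.667
s 31 [319.3 198.9] 36.5 2.551
s 32 [323.  207.7] 37.4 3.17
s 28 [351.  206.6] 38.1 4.988
s 31 [332.1 213.2] 38.5 3.792
s 29 [342.9 212.6] 38.6 4.391
t 20 [332.5 190.5] 36.1 1.884
t 20 [324.  193.3] 36.3 2.518
t 19 [341.2 193.2] 36.2 1.242
t 22 [318.7 200.7] 36.7 3.157
t 22 [346.3 200.3] 36.0 0.62
t 21 [318.7 209.8] 37.3 3.787
t 42 [347.3 209.5] 38.3 -0.015
t 20 [324.3 217. ] 37.2 4.409
t 23 [341.6 217.2] 38.2 -0.649
t 19 [332.9 219.6] 37.2 5.026
```

View pics/c4.png

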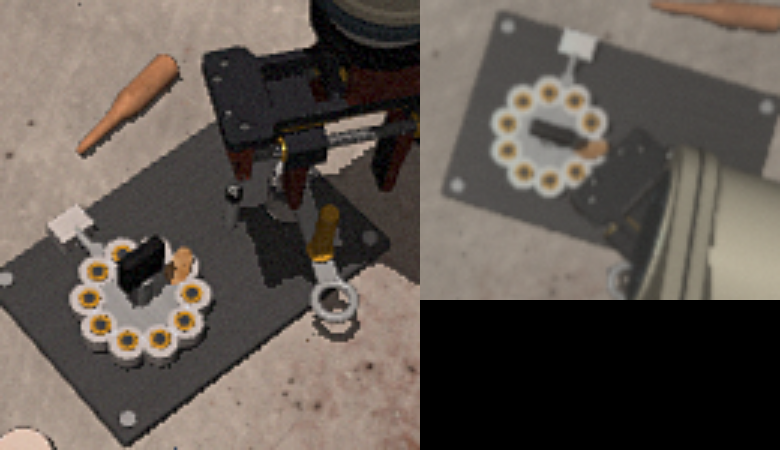

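The table is clicked in at 0: the stone is at 0.0 rad in both views. The gripper is above the handle, so I'm descending and gripping it.

```bash
python3 -m inch '[[[0,0,35,0,0,0,60],[0,0,70,0,0,0,60],[0,0,70,0,0,0,60],[0,0,70,0,0,0,0],[0,0,70,0,0,0,0],[0,0,70,0,0,0,0],[0,0,70,0,0,0,0],[0,0,70,0,0,0,0],[0,0,70,0,0,0,0],[0,0,70,0,0,0,0],[0,0,70,0,0,0,0],[0,0,70,0,0,0,0]]]'
```

```text
t: 8.8
ee_pos: [497.4, -156.3, 96.4]
orientation: [1.215, 2.896, -0.001]
ft_force: [-2.3, -1.1, 6.3]
width: 13.1
grasp_force: 30.0
```

```bash
python3 -m inch '[[[-0.4,7,0,0,0,0.1,0],[-1.4,13.9,0,0,0,0.2,0],[-3.1,20.7,0,0,0,0.3,0],[-5.5,27.3,0,0,0,0.4,0],[-8.6,33.6,0,0,0,0.5,0],[-12.2,39.5,0,0,0,0.6,0],[-16.5,45.1,0,0,0,0.7,0],[-21.2,50.2,0,0,0,0.8,0],[-26.5,54.8,0,0,0,0.9,0],[-32.2,58.9,0,0,0,1.0,0],[-38.2,62.4,0,0,0,1.1,0],[-38.2,62.4,0,0,0,1.1,0],[-38.2,62.4,0,0,0,1.1,0]]]'
python3 - <<'E'
from h import *
o=status.get_obs();p=o["ee_pos"][:2]-np.array([545.7,-206]);print(np.hypot(*p),np.arctan2(p[1],p[0])+.329-np.pi/2)
c,s=np.cos(-.329),np.sin(-.329);F=o["ft_force"];print("Ffix",c*F[0]+s*F[1],-s*F[0]+c*F[1],F[2])
a=cam("top");b=cam("side")
B=cv2.resize(b[0]["frame"][100:250,290:430],None,fx=3,fy=3);A=cv2.resize(a[0]["frame"][160:260,290:410],None,fx=3,fy=3)
C=np.zeros((450,780,3),np.uint8);C[:,:420]=B;C[:300,420:]=A
cv2.imwrite("pics/c5.png",C[:,:,::-1])
E
```

```text
t: 10.1
ee_pos: [567.5, -140.5, 96.4]
orientation: [-2.55, -1.835, 0.004]
ft_force: [-7.5, -4.9, 10.0]
width: 13.5
grasp_force: 30.0
69.04482159568877 0.007294740595542359
Ffix -5.5491557803688 -7.061803860169842 10.018807786307725
```

View pics/c5.png

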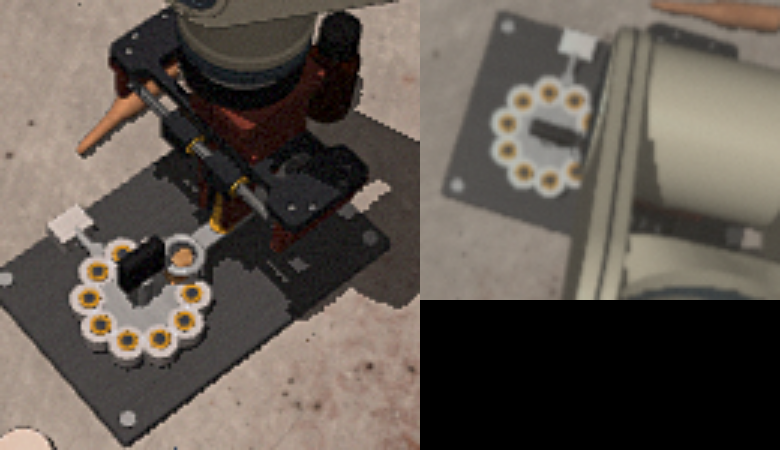

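The eye now rings the stone at crop (185,257), but -5.5 N is only spring force, so the arm may not be hard on its stop. I'll push gently until the force rises.

```bash
for i in 1; do python3 -m inch '[[[-0.5,1,0,0,0,0,0],[-0.5,1,0,0,0,0,0],[-0.5,1,0,0,0,0,0]]]'; done; cat > f.py <<'E'
from h import *
o=status.get_obs();p=o["ee_pos"][:2]-np.array([545.7,-206]);print(o["ee_pos"],np.hypot(*p),np.arctan2(p[1],p[0])+.329-np.pi/2)
c,s=np.cos(-.329),np.sin(-.329);F=o["ft_force"];print("Ffix",c*F[0]+s*F[1],-s*F[0]+c*F[1],F[2])
E
python3 f.py;python3 -m inch '[[[-0.5,1.5,0,0,0,0,0],[-0.5,1.5,0,0,0,0,0],[-0.5,1.5,0,0,0,0,0]]]';python3 f.py
```

```text
t: 10.5
ee_pos: [568.1, -140.7, 96.3]
orientation: [-2.549, -1.834, 0.004]
ft_force: [-7.9, -3.4, 11.0]
width: 13.4
grasp_force: 30.0
[ 568.07559826 -140.72020765   96.34405582] 69.00810594810177 -0.001214493835530961
Ffix -6.358156185869709 -5.791848896834695 10.97275670209265
t: 10.8
ee_pos: [568.4, -140.8, 96.3]
orientation: [-2.548, -1.832, 0.005]
ft_force: [-10.4, 1.7, 14.1]
width: 13.5
grasp_force: 30.0
[ 568.38785871 -140.84576284   96.34229185] 68.99140202209082 -0.006086144098748081
Ffix -10.395941884164667 -1.711620035093397 14.07537648624942
```

```bash
python3 -m inch '[[[0,1.5,-0.5,0,0,0,0],[0,1.5,-0.5,0,0,0,0],[0,1.5,-0.5,0,0,0,0],[0,1.5,-0.5,0,0,0,0]]]';python3 f.py
python3 - <<'E'
from h import *
b=cam("side")
cv2.imwrite("pics/b6.png",cv2.resize(b[0]["frame"][145:225,300:400],None,fx=6,fy=6,interpolation=cv2.INTER_CUBIC)[:,:,::-1])
for th in(0,.02,.05,.1):
    ang=-.329+np.pi/2+th;print(th,np.round(proj(b,[545.7+108*np.cos(ang),-206+108*np.sin(ang),59]),1))
E
```

```text
t: 11.2
ee_pos: [568.5, -140.9, 96.3]
orientation: [-2.546, -1.831, 0.008]
ft_force: [-13.3, 1.8, 14.2]
width: 13.4
grasp_force: 30.0
[ 568.46888275 -140.89751023   96.32457023] 68.96924093627534 -0.007442325946850348
Ffix -13.141424629749233 -2.6093041084974837 14.178408817450249
0 [349.9 184.2]
0.02 [350.5 184.9]
0.05 [351.5 185.9]
0.1 [353.3 187.5]
```

View pics/b6.png

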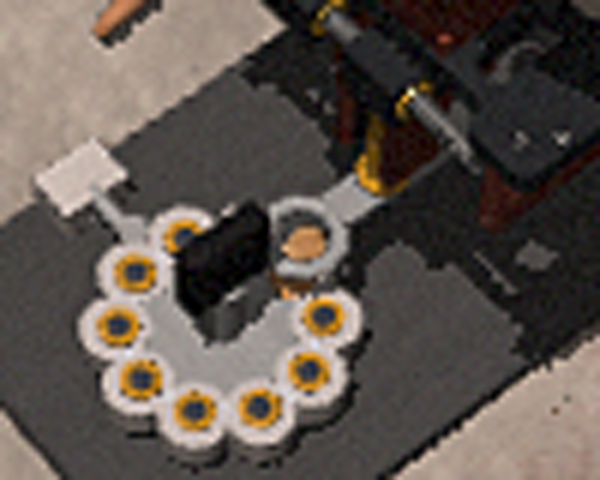

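The eye's centre is at about (350.8,184.6) in the full image and the stone shows through it; the predicted position at the stop is (349.9,184.2). The last 1.5 mm push moved the arm only 0.1 mm while the force rose to 13 N, so it is on its stop. Handing in while still holding.

```bash
python3 -c "
from workcell import ctrl
print(ctrl.close_job())"
```

```text
the job is handed in; nothing more can be done
None
```

I turned the table two clicks so the stone's seat is nearest the pivot, then swung the arm to its stop with its eye over the stone, and handed in at about 11 s with the gripper still holding it there; the bottle, ring clamp and tablet were not touched.

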